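# Test the leak alarm in the laundry closet

### The arm

A 6-joint arm with a two-finger parallel gripper is mounted at the origin on the work surface. World frame = base frame: x ahead of the robot, y to its left, z up, the work surface at z = 0. Lengths are in m, angles in rad, forces in N, time in s.
With the tool pointing down it reaches from about 0.35 to 0.725 m from the base axis. Payload 4.3 kg.
Tool frame: the origin (TCP) lies midway between the tips of the shut fingers; the grasp point (between the pads) lies 19 mm behind it; z points along the fingers, y is the line along which they close (so a half turn about z gives the same grasp; the last joint's range is limited). The gripper opens to 85 mm and grips with 20 to 120 N. Pads are 22 mm wide; open, the fingers measure 114 mm over their backs; the gripper's body (76 mm by 85 mm) begins 54 mm behind the grasp point. The pads swing forward as they close: fully open they stand 13 mm farther back than shut.
Start: joints at [-1.385, 0.377, 0.081, 1.274, 0, 1.46], TCP at [0.168, -0.55, 0.231] pointing down, gripper open.
Joint ranges: [-2.72, 2.72], [-0.84, 1.66], [-1.02, 1.22], [-1.77, 2.12], [-1.37, 1.28], [-3.14, 3.14]. Speed limits (rad/s): [2.57, 2.57, 3.14, 3.14, 3.14, 3.14].

### API

Orientations are given as a unit quaternion [x, y, z, w].
In Python, from rig import ctrl, vision gives the robot as it stands. Calls block until the motion is done:
- ctrl.move_ptp(position, orientation): joint-space move of the TCP to a pose.
- ctrl.move_l(position, vel=0.15, rotation=None, force_limit=None): straight line of the TCP; rotation=None keeps the orientation; vel is the mean speed in m/s. With force_limit (N) it stops when the force on the tool has changed by that much, and returns True; else False.
- ctrl.movej(angles): joint-space move.
- ctrl.gripper_open() and ctrl.close_gripper(newtons=None): open the fingers fully, or close them until they stop; newtons is the grip in N (None keeps the last).
- ctrl.sleep(seconds).
- ctrl.inverse_kinematics(position, orientation): joint angles nearest the present ones, or None.
- ctrl.read_state(): the state.
- vision.grab_frame(name): name is "scene" or "top"; returns a dict with "frame" (420x560x3 uint8, red, green, blue), "vertical_fov" (degrees; the focal length in pixels is half the picture's height over the tangent of half this angle, whatever the lens; pixels are square), "cx", "cy" (the principal point, pixels), "R" (3x3) and "t" (3): a world point X has camera coordinates R X + t. Camera axes: x right, y down, z forward; pixel columns grow to the right and rows downward; lengths in m; the calibration is good to about 2 mm. A picture is of the moment at which its call begins. There is no depth.
A pose or a line that the arm cannot do raises ctrl.PlanningError and nothing moves.
- ctrl.job_done(): hands the job in; it is judged then, once.
The state is a dict: "time": time; "qpos": joint angles; "dq": joint speeds; "tau": joint torques, N m; "ee_pos": TCP position; "tcp_rot": TCP orientation; "ft_force": force on the tool from outside, world axes, zero at the start; "moment": the same for the moment, N m; "width": finger opening in m; "grip_force": force on a finger pad.
Only numpy, scipy, OpenCV 4.12 (cv2) and the standard library are available. Lean on these libraries where they do the work, as an engineer would, in place of code of your own. Each camera call takes 0.05 s, during which the arm holds its last target. There are 200 camera calls.

### The job

Do the regular check of the leak alarm box on the laundry shelf: swing its front door wide open, press the large round test button on the slope inside fully down and let it spring back, then close the door completely. Leave the small round button beside it unpressed, and do not push or knock over the other things on the shelf.

Things in the scene. Friction and masses are not known exactly. Their poses are not given: they have to be found in the camera images.
- alarm_box: leak alarm box, fixed: white metal, 160 deep (x) x 200 wide (y) x 235 mm high with its plinth. Origin under its centre on the shelf. Front opening at x = -80 mm, facing -x, roughly to the robot, behind a door; above 160 mm the walls and the roof are a clear hood that starts 25 mm further back. Inside, a panel rising to the back at 40 degrees carries two buttons facing up and to the front
- alarm_door_hinge (a point): point on the door's vertical hinge axis, halfway up, at the left (+y) edge of the door's outer face. The frame turns with the door: -y runs along the door to its free edge, -x points out of the outer face
- alarm_door_handle (a point): middle of the door's upright round steel bar handle, 11 mm thick, reaching 50 mm below and above this point, 35 mm off the outer face (gap 29 mm), 170 mm from the hinge axis; thin posts near its ends join it to the door. Its top is 15 mm below the door's top edge. Same axes as the hinge point
- alarm_door (a joint): door angle in rad: 0 shut, growing as the free edge swings towards the robot and to the left, 1.9 at the stop. Panel 200 wide x 195 high x 12 mm thick, lower edge 40 mm and upper edge 235 mm over the shelf; it stays where it is left, with light friction
- test_button_top (a point): centre of the top face of the large round test button (50 mm across, aluminium), right half of the slope, 20 mm behind the box's front opening, 92 mm over the shelf. Its z axis points out of the button, 40 degrees from vertical, leaning to the front: press along -z. The clear roof is 137 mm higher and starts 5 mm behind it
- test_button (a joint): how far the large button is down, m: 0 at rest, 0.008 fully down; about 5 N
- mute_button_top (a point): centre of the top face of the small round mute button (24 mm across), 92 mm to the left of the large one on the same slope; same axes
- mute_button (a joint): how far the small button is down, m: 0 at rest, 0.006 fully down
- canister: bystander: clear acrylic canister with a steel flip latch, 88 mm wide, 114 mm tall; origin under its centre
- lint_screen: bystander: flat stainless mesh lint screen in a frame, 170 x 110 x 12 mm, lying on the shelf; origin under its centre
- stay_box: bystander: flat pink plastic collar stay box, 132 x 67 x 27 mm, lying on the shelf; origin under its centre
- clothespin1: bystander: bamboo clothespin, 85 x 17 x 12 mm, lying on the shelf in front of the alarm box (the door passes 28 mm over it); origin under its centre
- clothespin2: bystander: the second bamboo clothespin, alike, lying in front of the alarm box; origin under its centre
- stain_bottle: bystander: white stain remover bottle, 60 mm wide, 150 mm tall; origin under its centre
- lint_brush: bystander: brush, 200 mm long, lying on the shelf nearer the robot; origin under its middle

How it is judged:
By the outcome, as a careful person would: the job done as asked, in the order asked, and still so for the second after the job is handed in, with the robot touching nothing.
It also fails if it takes over 64 s, if anything falls off the work surface, if the arm or the gripper's body presses on something with over 40 N, if the wrist force passes 120 N, or if a joint passes its speed limit or range.

## Working session

There is one attempt and no reset: what is moved stays moved. The work goes in short steps, each a Python script; the robot and the scene stay as the last script left them, time stands still between calls to the robot, and variables do not carry over. Pictures are saved under pics/ and viewed, at most 10 in all, crops included, and the job is handed in when it is done.

```bash
mkdir -p pics; ls; python3 - <<'E'
from rig import ctrl, vision
import cv2
for n in ("scene","top"):
    f=vision.grab_frame(n); cv2.imwrite(f"pics/{n}0.png",f["frame"][:,:,::-1])
    print(n,f["vertical_fov"],f["cx"],f["cy"],f["R"],f["t"])
print({k:v for k,v in ctrl.read_state().items() if k in("time","ee_pos","tcp_rot","width")})
E
```

```text
pics
scene 52.19404573248945 269.99270679533146 206.13729817231328 [[ 0.99134999 -0.13123753  0.00138181]
 [-0.11970125 -0.90842396 -0.40054652]
 [ 0.05382201  0.39691638 -0.91627538]] [-0.58253667  0.11771099  1.07400964]
top 57.89810259088283 277.1836685371786 208.37574584275123 [[-0.00544974 -0.9999638   0.00653378]
 [-0.99343652  0.0046674  -0.11428953]
 [ 0.1142549  -0.00711375 -0.993426  ]] [-0.01819355  0.58723099  0.94566855]
{'time': 0.1, 'ee_pos': array([ 0.1675125 , -0.54944385,  0.2304383 ]), 'tcp_rot': array([ 9.89085431e-01,  1.47340217e-01, -3.29214103e-05, -9.32990001e-04]), 'width': 0.08537765533753858}
```

View pics/scene0.png

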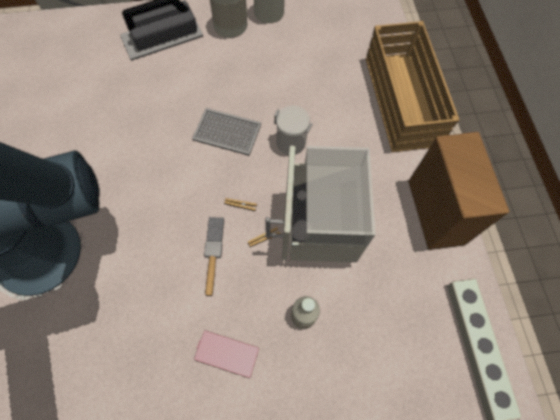

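View pics/top0.png

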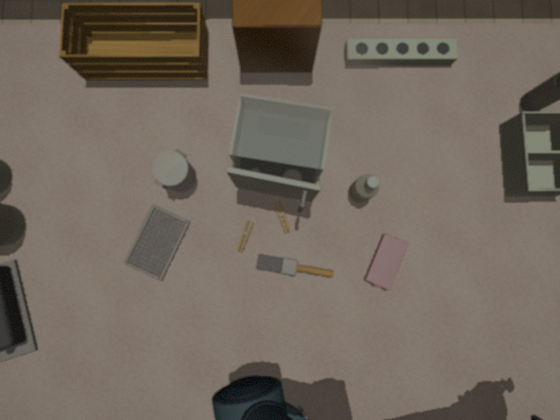

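The box is at scene (330,205) and top (280,150), with the door on its robot side and its handle at top (303,200). The canister is near the hinge side and the bottle is on the right. I'll zoom in for corner pixels.

```bash
python3 - <<'E'
import cv2
a=cv2.imread("pics/scene0.png")[130:280,230:390]; b=cv2.imread("pics/top0.png")[85:235,215:395]
f=lambda i:cv2.convertScaleAbs(cv2.resize(i,None,fx=4,fy=4,interpolation=cv2.INTER_CUBIC),alpha=1.5)
cv2.imwrite("pics/sc.png",f(a));cv2.imwrite("pics/tc.png",f(b))
E
```

```text
(no output)
```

View pics/sc.png

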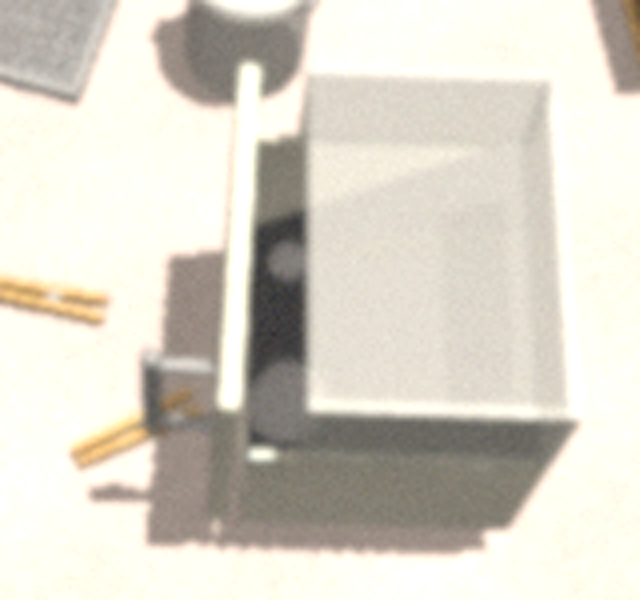

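View pics/tc.png

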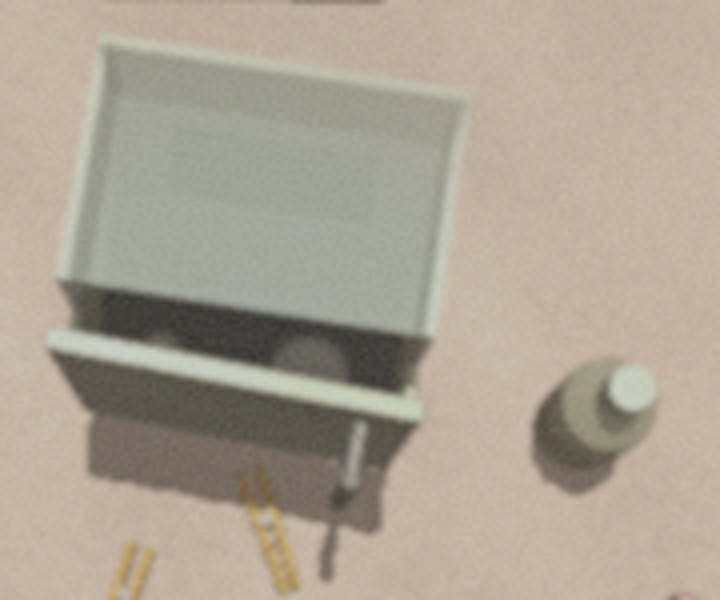

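Scene crop: door top corners are at (240,64) and (219,407), and the handle runs (153,352) to (150,425). The large button is at (283,400) and the mute button at (287,259). Top crop: door outer edge (50,350)–(420,418), handle (360,425)–(345,495), hood corners (62,280), (430,335), (468,97), (103,40).

```bash
cat >h.py <<'E'
import numpy as np
from rig import ctrl, vision
def ray(f,u,v):
    F=210/np.tan(np.radians(f["vertical_fov"])/2)
    R=np.array(f["R"]);t=np.array(f["t"])
    d=R.T@np.array([(u-f["cx"])/F,(v-f["cy"])/F,1]);return -R.T@t,d/np.linalg.norm(d)
def onz(f,u,v,z):
    c,d=ray(f,u,v);return c+d*(z-c[2])/d[2]
def tri(r1,r2):
    A=sum(np.eye(3)-np.outer(d,d) for c,d in(r1,r2));b=sum((np.eye(3)-np.outer(d,d))@c for c,d in(r1,r2))
    return np.linalg.solve(A,b)
E
python3 - <<'E'
from h import *
np.set_printoptions(precision=4,suppress=True)
S=vision.grab_frame("scene");T=vision.grab_frame("top")
s=lambda u,v:(u/4+230-.4,v/4+130-.4); t=lambda u,v:(u/4+215-.4,v/4+85-.4)
for n,a,b,z in [("hingeTopOut",(240,64),(50,350),.235),("freeTopOut",(219,407),(420,418),.235),("hinTopIn",(262,66),(50,332),.235),("freeIn",(242,409),(422,402),.235),("handTop",(153,352),(360,425),.22),("handBot",(150,425),(345,495),.12),
 ("hoodFL",(306,75),(62,280),.235),("hoodFR",(306,412),(430,335),.235),("hoodBR",(576,420),(468,97),.235),("hoodBL",(548,80),(103,40),.235),("test",(283,400),(308,365),.092),("mute",(287,259),(162,340),.092)]:
    print(n,tri(ray(S,*s(*a)),ray(T,*t(*b))),onz(S,*s(*a),z),onz(T,*t(*b),z))
for n,p,z in [("canister",(172,170),.05),("bottle",(367,187),.1),("bottleTop",(373,183),.15)]: print(n,onz(T,*p,z))
print(ctrl.read_state()["time"], ray(S,0,0)[0],ray(T,0,0)[0])
E
```

```text
hingeTopOut [0.64   0.0831 0.2387] [0.6414 0.0856 0.235 ] [0.6399 0.0834 0.235 ]
freeTopOut [ 0.6027 -0.1076  0.2339] [ 0.6016 -0.1082  0.235 ] [ 0.6035 -0.1073  0.235 ]
hinTopIn [0.6518 0.0842 0.2318] [0.653  0.0828 0.235 ] [0.6494 0.0835 0.235 ]
freeIn [ 0.613  -0.1091  0.2301] [ 0.6127 -0.1107  0.235 ] [ 0.6119 -0.1085  0.235 ]
handTop [ 0.5847 -0.0778  0.2512] [ 0.5738 -0.0688  0.22  ] [ 0.6024 -0.0776  0.22  ]
handBot [ 0.5733 -0.0758  0.1313] [ 0.5713 -0.0723  0.12  ] [ 0.577  -0.0762  0.12  ]
hoodFL [0.6776 0.0781 0.2288] [0.6756 0.0741 0.235 ] [0.6769 0.0775 0.235 ]
hoodFR [ 0.6464 -0.1142  0.2299] [ 0.6438 -0.1164  0.235 ] [ 0.6471 -0.1133  0.235 ]
hoodBR [ 0.7766 -0.1365  0.2305] [ 0.7752 -0.138   0.235 ] [ 0.775  -0.1358  0.235 ]
hoodBL [0.8073 0.0571 0.2306] [0.8043 0.054  0.235 ] [0.8069 0.057  0.235 ]
test [ 0.6555 -0.0571  0.0949] [ 0.6515 -0.0572  0.092 ] [ 0.6605 -0.0565  0.092 ]
mute [0.6718 0.032  0.0953] [0.6684 0.0324 0.092 ] [0.6764 0.0329 0.092 ]
canister [0.6855 0.2479 0.05  ]
bottle [ 0.6306 -0.2387  0.1   ]
bottleTop [ 0.6313 -0.2404  0.15  ]
0.2 [ 0.5338 -0.3958  1.032 ] [ 0.4752 -0.0142  1.0067]
```

```bash
cat >>h.py <<'E'
from scipy.spatial.transform import Rotation as Ro
H=np.array([.6395,.085]); YAW=np.radians(9.1)
u2=lambda a:np.array([np.cos(a),np.sin(a)])
def handle(th,z,sgn=1):
    """TCP pose, tool down, fingers closing along the door, at the handle for door angle th"""
    a=-np.pi/2-YAW-th; d=u2(a); o=u2(a-np.pi/2)
    y=sgn*np.r_[d,0]; zz=np.array([0,0,-1.]); R=np.c_[np.cross(y,zz),y,zz]
    return np.r_[H+.17*d+.035*o,z], Ro.from_matrix(R).as_quat()
BX=np.r_[u2(-YAW),0]; BY=np.r_[u2(np.pi/2-YAW),0]; Z=np.array([0,0,1.])
N=-BX*np.sin(np.radians(40))+Z*np.cos(np.radians(40))
def press_q(sgn):
    y=sgn*BY; return Ro.from_matrix(np.c_[np.cross(y,-N),y,-N]).as_quat()
def swing(a,b,z,sgn,n=12,vel=.12):
    for th in np.linspace(a,b,n+1)[1:]:
        p,q=handle(th,z,sgn); ctrl.move_l(p,vel=vel,rotation=q)
def st():
    s=ctrl.read_state(); print("t",round(s["time"],2),"p",np.round(s["ee_pos"],4),"F",np.round(s["ft_force"],1),"w",round(s["width"],4),"g",round(s["grip_force"],1))
E
python3 - <<'E'
from h import *
np.set_printoptions(precision=2,suppress=True)
for sg in(1,-1):
    for th in(.035,.6,1.2,1.7):
        for z in (.18,.3): print(sg,th,z,ctrl.inverse_kinematics(*handle(th,z,sg)))
    B=np.array([.648,-.063,.092])
    for k in(.1,.03,-.012): print("press",k,ctrl.inverse_kinematics(B+k*N,press_q(sg)))
E
```

```text
1 0.035 0.18 [-0.24  0.4  -0.02  1.15  0.    3.1 ]
1 0.035 0.3 [-0.24  0.38  0.26  1.45  0.    3.1 ]
1 0.6 0.18 [-0.16  0.24 -0.24  1.09  0.   -2.54]
1 0.6 0.3 [-0.16  0.21  0.03  1.39  0.   -2.54]
1 1.2 0.18 [ 0.04  0.2  -0.3   1.07  0.   -1.74]
1 1.2 0.3 [ 0.04  0.16 -0.04  1.38  0.   -1.74]
1 1.7 0.18 [ 0.21  0.28 -0.2   1.1   0.   -1.08]
1 1.7 0.3 [ 0.21  0.24  0.07  1.4   0.   -1.08]
press 0.1 [-0.22 -0.02 -0.89  0.01  0.04 -0.05]
press 0.03 [-0.21  0.16 -0.87 -0.16  0.03 -0.04]
press -0.012 [-0.21  0.27 -0.85 -0.24  0.03 -0.04]
-1 0.035 0.18 [-0.24  0.4  -0.02  1.15  0.   -0.05]
-1 0.035 0.3 [-0.24  0.38  0.26  1.45  0.   -0.05]
-1 0.6 0.18 [-0.16  0.24 -0.24  1.09  0.    0.6 ]
-1 0.6 0.3 [-0.16  0.21  0.03  1.39  0.    0.6 ]
-1 1.2 0.18 [ 0.04  0.2  -0.3   1.07  0.    1.4 ]
-1 1.2 0.3 [ 0.04  0.16 -0.04  1.38  0.    1.4 ]
-1 1.7 0.18 [ 0.21  0.28 -0.2   1.1   0.    2.07]
-1 1.7 0.3 [0.21 0.24 0.07 1.4  0.   2.07]
press 0.1 [-0.22 -0.02 -0.89  0.01  0.04  3.1 ]
press 0.03 [-0.21  0.16 -0.87 -0.16  0.03  3.1 ]
press -0.012 [-0.21  0.27 -0.85 -0.24  0.03  3.1 ]
```

```bash
python3 - <<'E'
from h import *
s=-1; p,q=handle(.035,.33,s)
ctrl.move_l([.168,-.55,.33],vel=.25)
ctrl.move_ptp(p,q)
print(ctrl.move_l(handle(.035,.182,s)[0],vel=.12,force_limit=8)); st()
ctrl.close_gripper(25); st()
swing(.035,.3,.182,s,n=3); st()
import cv2
f=vision.grab_frame("scene")["frame"];g=vision.grab_frame("top")["frame"]
cv2.imwrite("pics/a1.png",cv2.resize(cv2.hconcat([f[90:310,160:400],g[80:300,160:400]])[:,:,::-1],(800,366)))
E
```

```text
False
t 4.36 p [ 0.573  -0.0753  0.1829] F [ 0.3 -0.1  0.3] w 0.0852 g 0.0
t 5.03 p [ 0.5739 -0.0719  0.1822] F [4.5 9.1 0. ] w 0.0099 g 25.5
t 5.85 p [ 0.5346 -0.0488  0.1822] F [ 6.1  8.7 -3.4] w 0.0103 g 25.3
```

View pics/a1.png

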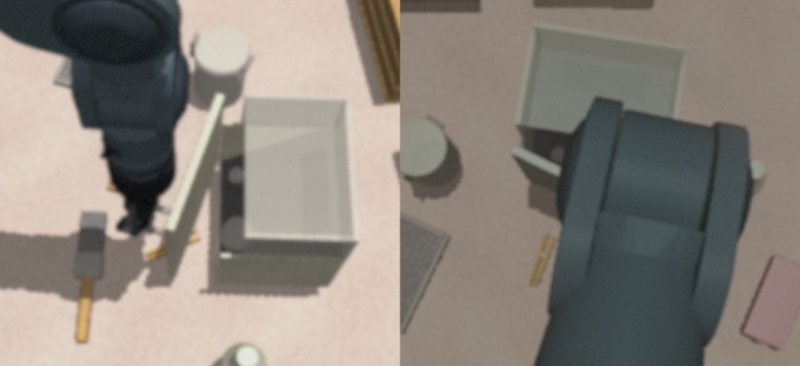

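The left half shows the door following the gripper, with the handle held at (140,215). I'll continue the swing.

```bash
sed -i 's/^H=.*/H=np.array([.6405,.089])/' h.py; python3 - <<'E'
from h import *
s=-1
for a,b in((.3,.8),(.8,1.3),(1.3,1.7)):
    swing(a,b,.182,s,n=4); st()
ctrl.gripper_open(); st()
ctrl.move_l(handle(1.7,.33,s)[0],vel=.2)
ctrl.close_gripper(25)
B=np.array([.648,-.063,.092])
ctrl.move_ptp(B+.22*N-.12*BX+.05*Z,press_q(1)); st()
print(ctrl.read_state()["qpos"])
import cv2
f=vision.grab_frame("scene")["frame"];g=vision.grab_frame("top")["frame"]
cv2.imwrite("pics/a2.png",cv2.resize(cv2.hconcat([f[90:310,160:400],g[80:300,160:400]])[:,:,::-1],(800,366),interpolation=cv2.INTER_CUBIC))
E
```

```text
Traceback (most recent call last):
  File "h.py", line 20, in <module>
    BX=np.r_[u2(-YAW),0]; BY=np.r_[u2(np.pi/2-YAW),0]; Z=np.array([0,0,1.])
                 ^^^
NameError: name 'YAW' is not defined
```

```bash
sed -i 's/^H=.*/H=np.array([.6405,.089]); YAW=np.radians(9.1)/' h.py; python3 - <<'E'
from h import *
s=-1
for a,b in((.3,.8),(.8,1.3),(1.3,1.7)):
    swing(a,b,.182,s,n=4); st()
ctrl.gripper_open(); st()
ctrl.move_l(handle(1.7,.33,s)[0],vel=.2)
ctrl.close_gripper(25); st()
import cv2
f=vision.grab_frame("scene")["frame"];g=vision.grab_frame("top")["frame"]
cv2.imwrite("pics/a2.png",cv2.resize(cv2.hconcat([f[130:280,220:380],g[80:230,190:350]])[:,:,::-1],(800,375),interpolation=cv2.INTER_CUBIC))
E
```

```text
t 7.3 p [0.4818 0.0193 0.1822] F [-0.8 -0.3  4.6] w 0.0101 g 25.4
t 8.63 p [0.4684 0.104  0.1822] F [ 0.4 -0.2  3.5] w 0.0099 g 25.4
t 9.8 p [0.4882 0.1697 0.1822] F [ 5.1 -2.3  3.3] w 0.0101 g 25.4
t 10.52 p [0.4874 0.1709 0.182 ] F [-0.3  0.9 -0.3] w 0.0853 g 0.0
t 12.18 p [0.4875 0.1709 0.3301] F [ 0.8  0.5 -0.1] w 0.0001 g 0.0
```

View pics/a2.png

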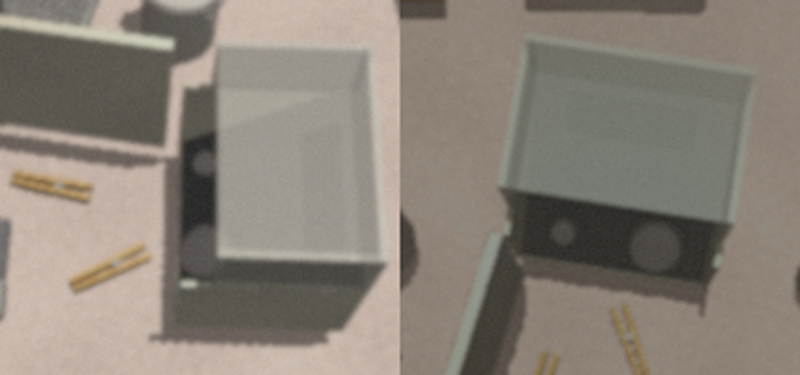

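The door is wide open. The large button is at top crop (655,246) and the mute button at (564,232), both clear. Next I locate the large one, press it and look again.

```bash
python3 - <<'E'
from h import *
T=vision.grab_frame("top");S=vision.grab_frame("scene")
B=onz(T,291.6,178.0,.092); M=onz(T,255.2,172.4,.092)
print(B,M,np.linalg.norm(B-M),tri(ray(T,291.6,178.0),ray(S,205/2.5+219.6,250/2.5+129.6)),B-M)
q=press_q(1)
ctrl.move_l([.45,B[1],.33],vel=.25)
ctrl.move_ptp(B+.10*N,q); st()
ctrl.move_l(B+.025*N,vel=.12); st()
print(ctrl.move_l(B-.02*N,vel=.03,force_limit=18)); st()
s=ctrl.read_state();print("depth along -N",(B-s["ee_pos"])@N)
np.save("B.npy",B)
ctrl.sleep(.3)
s=ctrl.read_state();print("depth",(B-s["ee_pos"])@N,s["ft_force"])
E
```

```text
[ 0.65512481 -0.05646175  0.092     ] [0.66944066 0.03264337 0.092     ] 0.09024780001867484 [ 0.65513573 -0.0566393   0.08965638] [-0.01431584 -0.08910512  0.        ]
t 14.89 p [ 0.5923 -0.0459  0.1692] F [-0.8 -0.5  0. ] w -0.0 g 0.0
t 15.67 p [ 0.6393 -0.054   0.1114] F [ 1.2 -0.3  0.5] w 0.0 g 0.0
True
t 16.65 p [ 0.658  -0.0569  0.0884] F [-9.1  0.5 11. ] w -0.0002 g 7.0
depth along -N 0.004601285865362296
depth 0.004583829864940726 [-8.16164532  0.72054297 10.95278609]
```

```bash
python3 - <<'E'
from h import *
B=np.load("B.npy")
p=ctrl.read_state()["ee_pos"]
print(ctrl.move_l(p-.008*N,vel=.02,force_limit=12)); ctrl.sleep(.3); st()
print((B-ctrl.read_state()["ee_pos"])@N)
for k in range(4):
    ctrl.move_l(B+(-.003+.003*k)*N,vel=.02); s=ctrl.read_state(); print((B-s["ee_pos"])@N, s["ft_force"]@N)
ctrl.move_l(B+.11*N,vel=.2); st()
ctrl.move_l(B+.11*N+[-.06,0,.12],vel=.2)
E
```

```text
True
t 17.46 p [ 0.658  -0.057   0.0885] F [-6.6  1.5 10.3] w 0.0005 g 6.1
0.00455594140131992
0.0030855922612297386 5.091100661654544
2.4861886652652397e-07 3.0462939542656597
-0.003047619994063449 0.8863428890610291
-0.006046451629244219 0.1943591418091539
t 19.29 p [ 0.5856 -0.0454  0.1763] F [-0.3  0.1  0.5] w 0.0002 g 0.0
```

The force profile shows about 8 mm of travel to a hard stop, then spring-back. Now I'll close the door.

```bash
python3 - <<'E'
from h import *
s=-1
p,q=handle(1.7,.33,s)
ctrl.move_ptp(p,q); ctrl.gripper_open()
print(ctrl.move_l(handle(1.7,.182,s)[0],vel=.15,force_limit=8))
ctrl.close_gripper(25); st()
swing(1.7,.1,.182,s,n=12,vel=.13); st()
p,q=handle(-.03,.182,s)
print(ctrl.move_l(p,vel=.04,rotation=q,force_limit=12)); st()
ctrl.gripper_open(); st()
ctrl.move_l(handle(0,.33,s)[0],vel=.2)
# push shut on the bar, fingers shut
ctrl.close_gripper(25)
p,q=handle(0,.33,s)
ctrl.move_l(p-.06*BX,vel=.2,rotation=q)
p=handle(0,.18,s)[0]
ctrl.move_l(p-.06*BX,vel=.2)
print(ctrl.move_l(p+.015*BX,vel=.04,force_limit=10)); ctrl.sleep(.3); st()
print((ctrl.read_state()["ee_pos"]-p)@BX)
ctrl.move_l(p-.06*BX,vel=.15); ctrl.move_l(p-.06*BX+.15*Z,vel=.2)
ctrl.move_l([.40,-.32,.33],vel=.25); st()
import cv2
f=vision.grab_frame("scene")["frame"];g=vision.grab_frame("top")["frame"]
cv2.imwrite("pics/a3.png",cv2.resize(cv2.hconcat([f[120:270,220:380],g[80:230,210:370]])[:,:,::-1],(800,375),interpolation=cv2.INTER_CUBIC))
E
```

```text
False
t 24.54 p [0.4883 0.1705 0.1822] F [ 3.5 -1.3 -0.2] w 0.0103 g 26.1
t 28.44 p [ 0.5626 -0.0669  0.1822] F [-2.7 -4.8  5.9] w 0.0103 g 26.7
True
t 28.95 p [ 0.5786 -0.0741  0.1822] F [-1.2  0.3  4.6] w 0.0102 g 26.6
t 29.67 p [ 0.5794 -0.0761  0.1821] F [ 0.  -0.1 -0.8] w 0.0851 g 0.0
True
t 34.1 p [ 0.5617 -0.0706  0.1788] F [-0.1 -0.3  0.2] w -0.0003 g 0.0
-0.01761899744099721
t 36.72 p [ 0.4002 -0.3191  0.3299] F [-0.4  0.3 -0.3] w -0.0 g 0.0
```

View pics/a3.png

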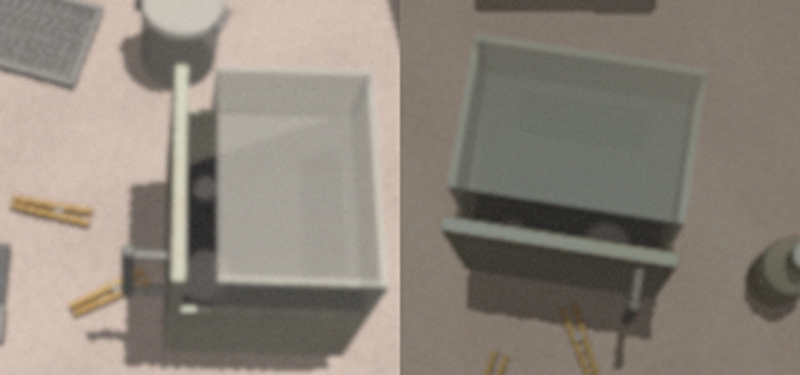

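The door looks parallel to the box front (top crop (445,232)–(675,265)). A second, slower push will confirm it is seated.

```bash
python3 - <<'E'
from h import *
s=-1
p=handle(0,.18,s)[0]
ctrl.move_l(p-.06*BX+.15*Z,vel=.25); ctrl.move_l(p-.06*BX,vel=.2); ctrl.move_l(p-.025*BX,vel=.1)
d=lambda:print(round((ctrl.read_state()["ee_pos"]-p)@BX*1000,2), np.round(ctrl.read_state()["ft_force"]@BX,1))
for k in range(-22,-4,1):
    hit=ctrl.move_l(p+k*.001*BX,vel=.02); d()
    if ctrl.read_state()["ft_force"]@BX<-18: break
ctrl.move_l(p-.06*BX,vel=.1); ctrl.move_l(p-.06*BX+.15*Z,vel=.2); ctrl.move_l([.40,-.32,.33],vel=.25); st()
f=vision.grab_frame("scene")["frame"];g=vision.grab_frame("top")["frame"]
import cv2
cv2.imwrite("pics/a4.png",cv2.hconcat([f[40:400,160:400],g[60:420,100:420]])[:,:,::-1])
E
```

```text
-22.23 -0.5
-21.09 0.6
-19.96 -0.5
-18.9 0.3
-17.93 -0.5
-17.02 0.1
-16.82 -3.2
-16.76 -7.6
-16.79 -9.6
-16.8 -13.3
-16.79 -15.9
-16.83 -19.0
t 45.38 p [ 0.4002 -0.3191  0.3299] F [-0.4  0.9  0.1] w -0.0001 g 0.0
```

View pics/a4.png

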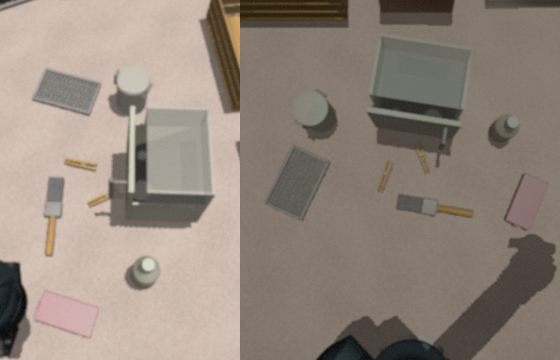

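The bar met a rigid stop at 19 N, so the door is fully shut. The other things are where they started, and the arm is clear.

```bash
python3 -c "
from rig import ctrl; print(ctrl.job_done())"
```

```text
the job is handed in; nothing more can be done
None
```

I opened the door to about 1.7 rad, pressed the large test button to its stop and let it spring back, then pushed the door shut against its stop and handed the job in at about 45 s; I did not touch the mute button, and the last pictures show the other things where they started.

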